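# Rinse the tall tumbler on the sprung cup rinser

### The job

Take the tall steel tumbler, which stands upside down on the counter, and, keeping it upside down, press its mouth squarely onto the sprung pad of the round cup rinser until the pad is fully down, and keep it down for a second. Then set the tumbler down gently, still upside down, on the floor of the steel draining tray and let go.

Things in the scene. Friction and masses are not known exactly. Their poses are not given: they have to be found in the camera images.
- tumbler: Plain straight-sided steel cup, 58 mm across, 110 mm high, wall 3 mm, 0.10 to 0.21 kg, standing upside down, flat closed end up. Not to be confused with a short steel cup (58 mm across, 62 high, upside down) and a steel shaker with a domed top (62 mm across, 97 high). Origin: centre of the mouth's rim plane, the lowest point of its axis as it stands; z runs up to the closed end.
- pad (a joint): Travel of the rinser's sprung pad in m: 0 is up (at rest), 0.012 is fully down on its stop. It moves straight down; it starts to move at about 3 N and is fully down at about 9 N; the tumbler's own weight does not move it; it springs back when released.
- pad_top (a point): Centre of the flat top of the sprung pad (moves with it): a black disc with steel ribs, 90 mm across, with a 4 mm high, 12 mm wide brass nozzle dome at its centre that fits inside the tumbler's mouth. Top 40 mm above the counter when up, 28 mm when fully down. It sits in the middle of the rinser, a fixed round steel dish 160 mm across with a 16 mm high rim.
- tray_floor (a point): Centre of the floor of the draining tray: a fixed, rectangular, shallow steel tray with dark stripes along its length, 200 mm (its x axis) by 160 mm (its y axis) outside, walls 4 mm thick, their tops 13 mm above the counter. The floor is about 5 mm above the counter; the point's z is up.
Things that resemble listed ones, but are neither listed nor needed, are in the scene too. What is shaped like the tumbler but black or purple is not meant.

How it is judged:
By the outcome, as a careful person would: the job done as asked, in the order asked, and still so for the second after the job is handed in, with the robot touching nothing.
It also fails if it takes over 48 s, if anything falls off the work surface, if the arm or the gripper's body presses on something with over 40 N, if the wrist force passes 120 N, or if a joint passes its speed limit or range.

### The arm

A 6-joint arm with a two-finger parallel gripper is mounted at the origin on the work surface. World frame = base frame: x ahead of the robot, y to its left, z up, the work surface at z = 0. Lengths are in m, angles in rad, forces in N, time in s.
With the tool pointing down it reaches from about 0.25 to 0.775 m from the base axis. Payload 8.9 kg.
Tool frame: the origin (TCP) lies on the mounting face of the last link; the fingertips stand 173 mm ahead of it and the grasp point (between the pads) lies 155 mm ahead of it; z points along the fingers, y is the direction in which the jaws open and shut (so a half turn about z gives the same grasp; the last joint's range is limited). The gripper opens to 85 mm and grips with 20 to 120 N. Pads are 22 mm wide; open, the fingers measure 114 mm over their backs; the gripper's body (76 mm by 85 mm) begins 54 mm behind the grasp point. The pads swing forward as they close: fully open they stand 13 mm farther back than shut.
Start: joints at [-1.478, 0.291, -0.153, 1.127, 0, 1.431], TCP at [0.121, -0.511, 0.405] pointing down, gripper open.
Joint ranges: [-2.52, 2.52], [-0.91, 1.74], [-1.3, 1.37], [-1.96, 2.02], [-1.52, 1.47], [-3.14, 3.14]. Speed limits (rad/s): [2.22, 2.22, 2.79, 3.14, 3.14, 3.14].

### API

Orientations are given as a rotation vector (axis times angle).
In Python, from rig import env gives the robot as it stands.
- The arm moves only by the shell command python3 -m handwheel 'ROWS'. ROWS is JSON, one flat list of numbers, 7 for each row, row after row: the turn, a rotation vector about the tool's x, y, z in degrees, then the shift along the tool's x, y, z in m, then the opening, from 0 (shut) to 1 (fully open). A call has 1 to 10 rows; each row is the pose to reach, as a shift and turn from the pose commanded when the call began, along the tool's axes at that moment; what a row does not reach only later rows make up. A row lasts 1/10 s, in which the tool goes at most 50 mm and 8.59 degrees, less where a joint would pass 70% of its speed; a pose out of reach is approached as far as the arm can. A call with a gripper value outside its range is refused whole. The fingers move at their own pace and stop on an object; the grip force is fixed at half the most. Time passes only in rows, so rows that repeat a pose let the fingers close. It gives the time, the measured TCP pose, the force and the opening at its end, in the units of the state.
- env.get_state(): the state, without advancing time (a new reading comes with each control period).
- env.snapshot(name): name is "side" or "top"; returns the picture (400x640x3 uint8, blue, green, red); there is no depth.
- env.camera_info(name): a dict with "fx", "fy", "cx", "cy" (pixels), "rvec" (rotation vector, rad) and "tvec" (3), from world to camera coordinates, as OpenCV has them. Camera axes: x right, y down, z forward; pixel columns grow to the right and rows downward; lengths in m; the calibration is good to about 2 mm. A picture is of the moment at which its call begins. camera_info takes no time and is no camera call.
- env.sign_off(): hands the job in, once; it reports no verdict.
The state is a dict: "t": time; "joints": joint angles; "qd": joint speeds; "joint_torque": joint torques, N m; "eef_pos": TCP position; "tool_rot": TCP orientation; "contact_force": force on the tool from outside, world axes, zero at the start; "ft_torque": the same for the moment, N m; "opening": finger opening in m.
Only numpy, scipy, OpenCV 4.12 (cv2) and the standard library are available. Lean on these libraries where they do the work, as an engineer would, in place of code of your own. Each camera call takes 0.05 s, during which the arm holds its last target.

## Working session

There is one attempt and no reset: what is moved stays moved. The work goes in short steps, Python scripts to look and compute and a shell command to move; the robot and the scene stay as the last step left them, time stands still between calls to the robot, and variables do not carry over. Pictures are saved under pics/ and viewed, and the job is handed in when it is done.

```bash
ls; mkdir -p pics; cat > h.py <<'E'
from rig import env
import numpy as np, cv2
def cam(n):
    c=env.camera_info(n); K=np.array([[c['fx'],0,c['cx']],[0,c['fy'],c['cy']],[0,0,1.]])
    R=cv2.Rodrigues(np.array(c['rvec'],float))[0]; t=np.array(c['tvec'],float).ravel(); return K,R,t
def ray(n,u,v,z):
    K,R,t=cam(n); o=-R.T@t; d=R.T@np.linalg.inv(K)@np.array([u,v,1.]); s=(z-o[2])/d[2]; return o+s*d
def proj(n,p):
    K,R,t=cam(n); q=K@(R@np.array(p,float)+t); return q[:2]/q[2]
E
python3 - <<'E'
from h import *
for n in ('side','top'):
    cv2.imwrite(f'pics/{n}0.png',env.snapshot(n)); K,R,t=cam(n); print(n,-R.T@t, K[0,0])
s=env.get_state()
print({k:np.round(v,3) for k,v in s.items()})
E
```

```text
pics
side [-0.01698379  0.85745999  0.74515347] 447.6751130879889
top [0.33858328 0.01043113 1.26209977] 466.4909385195248
{'t': np.float64(0.1), 'joints': array([-1.478,  0.291, -0.154,  1.127,  0.   ,  1.432]), 'qd': array([ 0.001, -0.001,  0.001,  0.001, -0.001, -0.001]), 'joint_torque': array([ 2.0000e-03, -5.3798e+01,  3.3192e+01,  9.0000e-03, -0.0000e+00,
        0.0000e+00]), 'eef_pos': array([ 0.121, -0.511,  0.404]), 'tool_rot': array([-3.119, -0.363, -0.   ]), 'contact_force': array([ 0.33 , -0.46 , -0.329]), 'ft_torque': array([ 0.058, -0.012, -0.053]), 'opening': np.float64(0.085)}
```

View pics/side0.png

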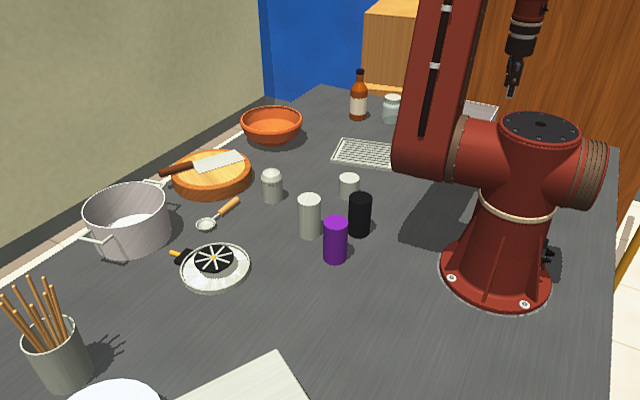

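View pics/top0.png

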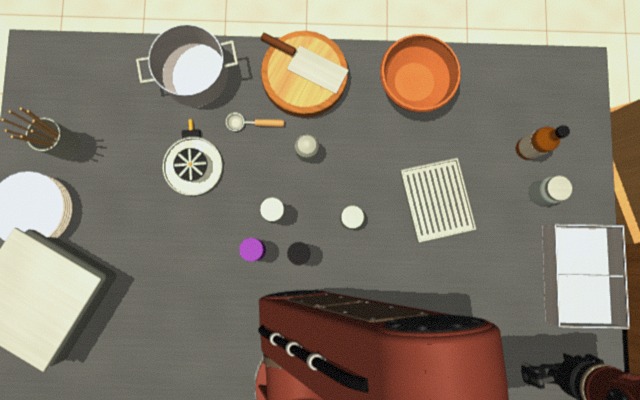

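The side view shows the tall steel tumbler at about (310,215), with the purple and black ones beside it at (335,240) and (360,215). The short cup is at (349,185), the shaker at (272,185) and the rinser at (215,262). In the top view the tumbler is at (272,209), the rinser at (192,165) and the tray at (438,200). Next I'll measure these.

```bash
python3 - <<'E'
from h import *
t=cv2.imread('pics/top0.png'); s=cv2.imread('pics/side0.png')
hsv=cv2.cvtColor(t,cv2.COLOR_BGR2HSV)
m=((hsv[...,2]>150)&(hsv[...,1]<60)).astype(np.uint8)*255
cs,_=cv2.findContours(m,cv2.RETR_EXTERNAL,cv2.CHAIN_APPROX_NONE)
for c in cs:
    a=cv2.contourArea(c)
    if a>200:
        (u,v),(w,h),an=cv2.minAreaRect(c); print('top',np.round([u,v,w,h,an,a],1), ray('top',u,v,0.11).round(4), ray('top',u,v,0.013).round(4))
# tray
        if 380<u<480 and 140<v<260: print('tray corners',[ray('top',*p,0.013).round(4).tolist() for p in cv2.boxPoints(cv2.minAreaRect(c))])
        if 160<u<230 and 120<v<200: print('rinser ellipse',cv2.fitEllipse(cv2.convexHull(c)))
crop=np.hstack([cv2.resize(t[110:290,150:330],None,fx=3,fy=3,interpolation=cv2.INTER_CUBIC)]); cv2.imwrite('pics/c1.png',crop)
cv2.imwrite('pics/c2.png',cv2.resize(s[160:310,170:390],None,fx=3.5,fy=3.5,interpolation=cv2.INTER_CUBIC))
cv2.imwrite('pics/c3.png',cv2.resize(t[140:260,380:500],None,fx=4,fy=4,interpolation=cv2.INTER_CUBIC))
E
```

```text
top [ 591.3  276.   107.5   70.5   87.1 7070.5] [ 0.3002 -0.7051  0.11  ] [ 0.2969 -0.7654  0.013 ]
top [352.  216.5  21.9  21.9  45.  376. ] [ 0.4335 -0.1112  0.11  ] [ 0.4415 -0.1215  0.013 ]
top [271.5 208.5  23.   23.   90.  415. ] [0.4486 0.0888 0.11  ] [0.4579 0.0954 0.013 ]
top [559.5 187.5  23.   23.   90.  440. ] [ 0.5193 -0.6344  0.11  ] [ 0.5345 -0.6887  0.013 ]
top [   50.   271.   200.   100.    90. 12742.] [0.284  0.6183 0.11  ] [0.2794 0.6695 0.013 ]
top [ 438.1  199.2   75.7   59.2   76.  4284.5] [ 0.4819 -0.3263  0.11  ] [ 0.494  -0.3546  0.013 ]
tray corners [[0.5725, -0.2515, 0.013], [0.6166, -0.4096, 0.013], [0.4163, -0.4566, 0.013], [0.3742, -0.3009, 0.013]]
top [ 191.5  165.5   57.    59.    90.  2666. ] [0.5515 0.2914 0.11  ] [0.5694 0.3151 0.013 ]
rinser ellipse ((191.65902709960938, 165.662353515625), (58.191261291503906, 59.88545608520508), 61.91570281982422)
top [305.3 144.8  18.4  20.5  45.  288. ] [0.612 0.009 0.11 ] [0.635  0.0089 0.013 ]
top [238.  119.5  18.3  26.4  66.8 264.5] [0.6725 0.1806 0.11  ] [0.7006 0.1949 0.013 ]
top [ 317.5   69.    55.5   26.4   26.6 1371. ] [ 0.8115 -0.0177  0.11  ] [ 0.8513 -0.0201  0.013 ]
top [  319.5    58.    116.    639.     90.  29812. ] [ 0.8411 -0.0223  0.11  ] [ 0.8834 -0.025   0.013 ]
```

View pics/c1.png

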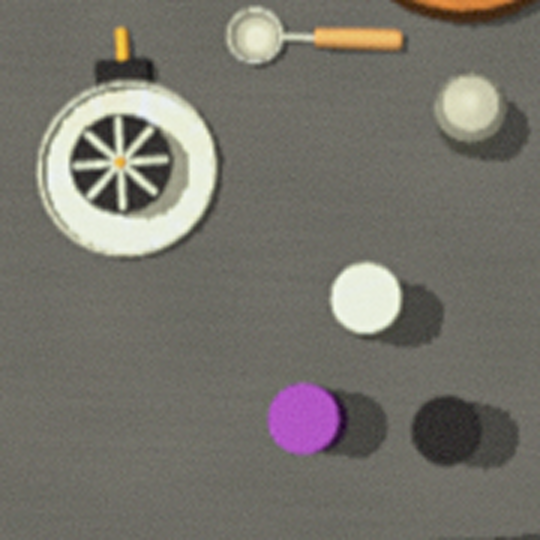

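View pics/c2.png

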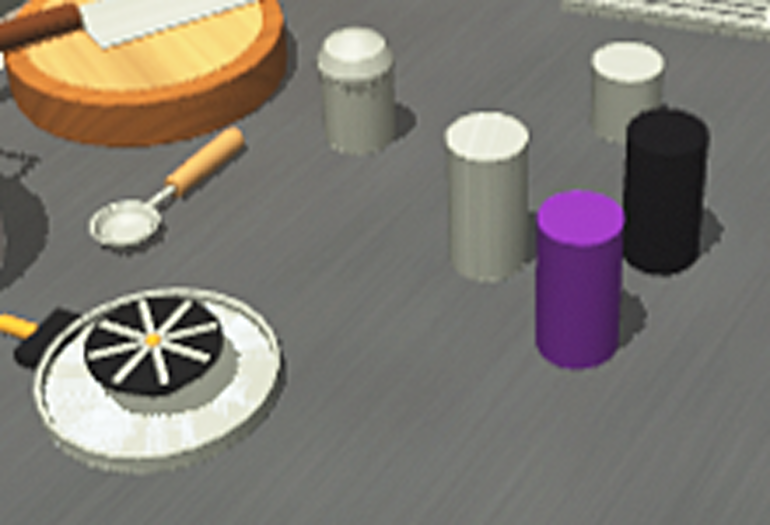

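View pics/c3.png

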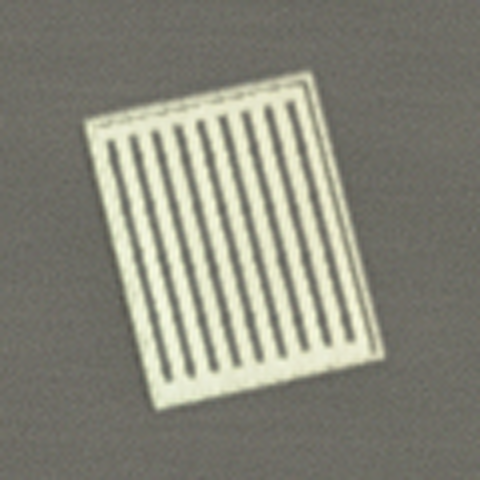

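```bash
cat >> h.py <<'E'
def tri(a,b):
    P=[]
    for n in('top','side'):
        K,R,t=cam(n); P.append(K@np.c_[R,t])
    X=cv2.triangulatePoints(P[0],P[1],np.array(a,float).reshape(2,1),np.array(b,float).reshape(2,1)).ravel(); X=X[:3]/X[3]
    return X, np.linalg.norm(proj('top',X)-a)
E
python3 - <<'E'
from h import *
t=cv2.imread('pics/top0.png'); s=cv2.imread('pics/side0.png')
def ell(img,box,f,name):
    x0,y0,x1,y1=box; h=cv2.cvtColor(img,cv2.COLOR_BGR2HSV)[y0:y1,x0:x1]
    m=f(h).astype(np.uint8); c=max(cv2.findContours(m,0,1)[0],key=cv2.contourArea)
    mo=cv2.moments(c); u=np.array([mo['m10']/mo['m00']+x0,mo['m01']/mo['m00']+y0]); print(name,u.round(1),cv2.contourArea(c),cv2.boundingRect(c)); return u
br=lambda h:(h[...,2]>195)&(h[...,1]<60)
yl=lambda h:(h[...,1]>100)&(h[...,0]>8)&(h[...,0]<35)
pu=lambda h:(h[...,1]>100)&(h[...,0]>130)
dk=lambda h:(h[...,2]<70)
a=ell(t,(250,190,300,230),br,'tumbler top'); b=ell(s,(290,180,326,215),br,'tumbler side')
print(tri(a,b),ray('top',*a,.11),ray('side',*b,.11))
a=ell(t,(182,155,200,173),yl,'nozzle top'); b=ell(s,(205,245,222,268),yl,'nozzle side')
print(tri(a,b),ray('top',*a,.043),ray('side',*b,.043))
a=ell(t,(230,230,275,270),pu,'purple'); print(ray('top',*a,.11))
a=ell(t,(280,230,320,270),dk,'black'); print(ray('top',*a,.11))
print('short',ray('top',352,216.5,.062),'shaker',ray('top',305.5,144.5,.09))
print('spoon',ray('top',285,124,.01),ray('top',235,122,.01))
# tray stripes: both views
x0,y0,x1,y1=395,150,480,250
g=t[y0:y1,x0:x1]; m=(cv2.cvtColor(g,cv2.COLOR_BGR2GRAY)>150).astype(np.uint8)
c=max(cv2.findContours(m,0,1)[0],key=cv2.contourArea); r=cv2.minAreaRect(c)
hull=cv2.convexHull(c); 
M=cv2.moments(hull);print('tray centre',ray('top',M['m10']/M['m00']+x0,M['m01']/M['m00']+y0,.009))
B=cv2.boxPoints(r)+[x0,y0]; W=np.array([ray('top',*p,.013)[:2] for p in B]); print(W, [np.linalg.norm(W[i]-W[i-1]) for i in range(4)])
for i in range(4):
  d=W[i]-W[i-1]; print(np.degrees(np.arctan2(d[1],d[0])))
E
```

```text
tumbler top [271.5 208.9] 377.0 (11, 8, 22, 23)
tumbler side [308.7 198.6] 222.0 (8, 12, 23, 14)
(array([0.44736671, 0.0886695 , 0.10997606]), np.float64(0.07845359366486712)) [0.44753949 0.08875509 0.11      ] [0.44714401 0.08863433 0.11      ]
nozzle top [189.5 163.9] 5.0 (6, 8, 4, 3)
nozzle side [213.2 256.8] 7.5 (6, 10, 5, 4)
(array([0.56852819, 0.31376434, 0.04111707]), np.float64(0.02765914198725633)) [0.56811024 0.31325707 0.043     ] [0.56704526 0.31523793 0.043     ]
purple [251.8 249.2] 445.5 (9, 8, 27, 23)
[0.34735857 0.13364746 0.11      ]
black [299.1 253.1] 398.0 (8, 12, 24, 23)
[0.34047353 0.01764916 0.11      ]
short [ 0.43743032 -0.11629154  0.062     ] shaker [0.61737912 0.00837098 0.09      ]
spoon [0.69242555 0.06596175 0.01      ] [0.69422894 0.2032475  0.01      ]
tray centre [ 0.49356212 -0.35549252  0.009     ]
[[ 0.57252937 -0.25149052]
 [ 0.6165715  -0.40958729]
 [ 0.41628346 -0.45659898]
 [ 0.37420061 -0.30093963]] [np.float64(0.20440036776900075), np.float64(0.16411671533355218), np.float64(0.20573137726709867), np.float64(0.1612476339973559)]
14.000052572464512
-74.43338214253336
-166.7906303462897
105.12838196422648
```

```bash
cat >> h.py <<'E'
from scipy.spatial.transform import Rotation as Ro
def rel(p,yaw,cp=None):
    s=env.get_state(); R0=Ro.from_rotvec(s['tool_rot'])
    y=np.radians(yaw); x=np.array([np.cos(y),np.sin(y),0]); z=np.array([0,0,-1.]); R1=Ro.from_matrix(np.c_[x,np.cross(z,x),z])
    d=R0.inv()*R1; print('turn',np.degrees(d.as_rotvec()).round(2),'shift',R0.inv().apply(np.array(p)-s['eef_pos']).round(4))
def st():
    s=env.get_state(); R=Ro.from_rotvec(s['tool_rot']).as_matrix()
    print('t',round(s['t'],2),'p',s['eef_pos'].round(4),'yaw',np.degrees(np.arctan2(R[1,0],R[0,0])).round(1),'z',R[:,2].round(4),'F',s['contact_force'].round(2),'op',round(s['opening'],4),'q',s['joints'].round(2))
E
python3 -c "
from h import *
st(); rel([.33,-.2,.40],88)"
```

```text
t 0.1 p [ 0.1206 -0.5108  0.4042] yaw 13.3 z [-1.0e-04  1.1e-03 -1.0e+00] F [ 0.33 -0.46 -0.33] op 0.0853 q [-1.48  0.29 -0.15  1.13  0.    1.43]
turn [-5.000e-02 -5.000e-02 -7.472e+01] shift [ 0.2752 -0.2543  0.0045]
```

```bash
python3 -m handwheel '[0,0,-8,0.028,-0.025,0,1, 0,0,-16,0.056,-0.05,0,1, 0,0,-24,0.084,-0.076,0,1, 0,0,-32,0.112,-0.102,0,1, 0,0,-40,0.14,-0.128,0,1, 0,0,-48,0.168,-0.154,0,1, 0,0,-56,0.196,-0.18,0,1, 0,0,-64,0.224,-0.206,0,1, 0,0,-72,0.252,-0.232,0,1, 0,0,-75,0.275,-0.254,0.004,1]'; python3 -c "
from h import *
st(); rel([.447,.0887,.35],163)"
```

```text
t: 1.1
eef_pos: [0.3306, -0.199, 0.4009]
tool_rot: [2.248, 2.194, 0.0]
contact_force: [0.3, -0.5, -0.2]
opening: 0.0855
t 1.1 p [ 0.3306 -0.199   0.4009] yaw 88.6 z [ 6.e-04 -2.e-04 -1.e+00] F [ 0.28 -0.52 -0.18] op 0.0855 q [-0.73  0.03 -0.49  1.06  0.    0.86]
turn [ 2.00e-02  3.00e-02 -7.44e+01] shift [0.2904 0.1093 0.0509]
```

```bash
python3 -m handwheel '[0,0,-8,0.029,0.011,0.005,1, 0,0,-16,0.058,0.022,0.01,1, 0,0,-24,0.087,0.033,0.015,1, 0,0,-32,0.116,0.044,0.02,1, 0,0,-40,0.145,0.055,0.025,1, 0,0,-48,0.174,0.066,0.03,1, 0,0,-56,0.203,0.077,0.035,1, 0,0,-64,0.232,0.088,0.04,1, 0,0,-70,0.261,0.099,0.045,1, 0,0,-74.4,0.2904,0.1093,0.051,1]'; python3 -c "
from h import *
st(); rel([.447,.0887,.23],163)
for n in('top','side'):cv2.imwrite(f'pics/{n}1.png',cv2.resize(env.snapshot(n)[100:350,150:450],None,fx=2,fy=2,interpolation=2))"
```

```text
t: 2.1
eef_pos: [0.4481, 0.0877, 0.3494]
tool_rot: [-0.466, -3.107, 0.0]
contact_force: [-0.6, 0.5, -0.8]
opening: 0.0854
t 2.1 p [0.4481 0.0877 0.3494] yaw 162.9 z [-1.e-04 -1.e-04 -1.e+00] F [-0.64  0.46 -0.79] op 0.0854 q [ 0.03  0.2  -0.42  0.94 -0.    0.33]
turn [-0.01 -0.01 -0.07] shift [0.0014 0.0006 0.1194]
```

View pics/side1.png

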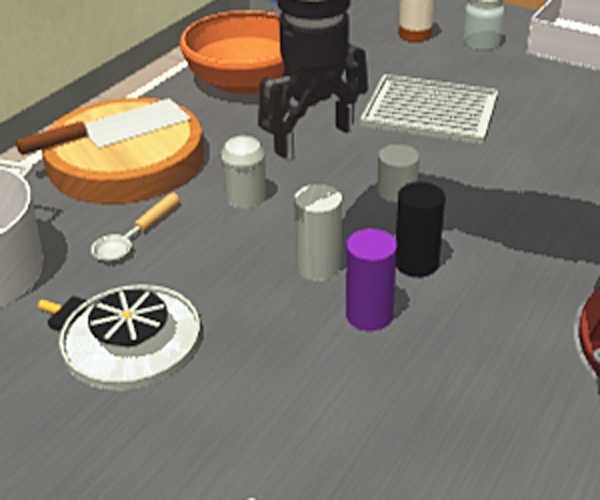

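View pics/top1.png

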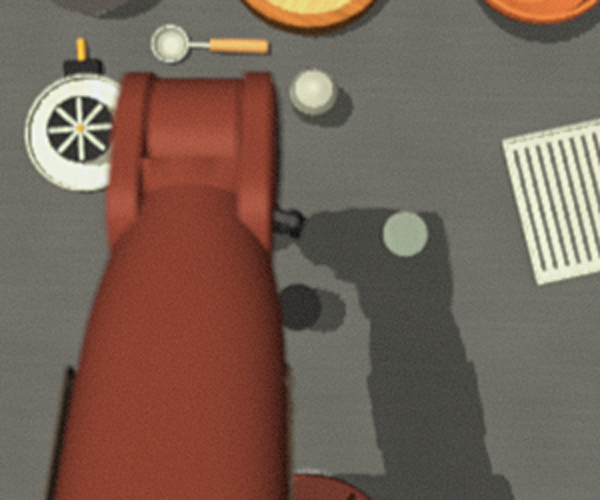

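The side view shows the gripper above the tumbler (tumbler at (319,232) in the crop), with open fingertips at about (285,155) and (348,130). The tray is visible at (430,107). I'll check the fingertip midpoint against its projection and measure the tray from the side view before descending.

```bash
python3 - <<'E'
from h import *
p=lambda q:(proj('side',q)-[150,100])*2
c,s=np.cos(np.radians(73)),np.sin(np.radians(73))
for d in(-.043,.043): print(p([.448+d*c,.0877+d*s,.189]))
I=cv2.imread('pics/side1.png'); g=cv2.cvtColor(I,6)[65:145,350:510]; m=cv2.morphologyEx((g>130).astype(np.uint8),3,np.ones((9,9)))
c=max(cv2.findContours(m,0,1)[0],key=cv2.contourArea); h=cv2.approxPolyDP(cv2.convexHull(c),6,True).reshape(-1,2)+[350,65]
W=np.array([ray('side',*(q/2+[150,100]),.013) for q in h]);print(h.tolist(),W.round(4),W.mean(0))
E
python3 -m handwheel '[0,0,0,0.0005,0.0003,0.03,1, 0,0,0,0.001,0.0006,0.06,1, 0,0,0,0.001,0.0006,0.08,1, 0,0,0,0.001,0.0006,0.1,1, 0,0,0,0.001,0.0006,0.11,1, 0,0,0,0.001,0.0006,0.119,1, 0,0,0,0.001,0.0006,0.119,1]'
python3 -c "
from h import *
st(); cv2.imwrite('pics/side2.png',cv2.resize(env.snapshot('side')[100:350,150:450],None,fx=2,fy=2,interpolation=2))"
```

```text
[343.0667496  128.97550626]
[288.93183852 155.14577538]
[[369, 72], [497, 89], [482, 144], [362, 126]] [[ 0.6349 -0.403   0.013 ]
 [ 0.416  -0.4582  0.013 ]
 [ 0.3703 -0.2789  0.013 ]
 [ 0.557  -0.2332  0.013 ]] [ 0.49457609 -0.34336784  0.013     ]
t: 2.9
eef_pos: [0.4468, 0.0871, 0.2302]
tool_rot: [-0.474, -3.105, 0.0]
contact_force: [-0.6, 0.2, 0.0]
opening: 0.0855
t 2.9 p [0.4468 0.0871 0.2302] yaw 162.7 z [-1.2e-03 -1.0e-04 -1.0e+00] F [-0.61  0.17  0.04] op 0.0855 q [ 0.03  0.35 -0.59  0.63 -0.    0.33]
```

View pics/side2.png

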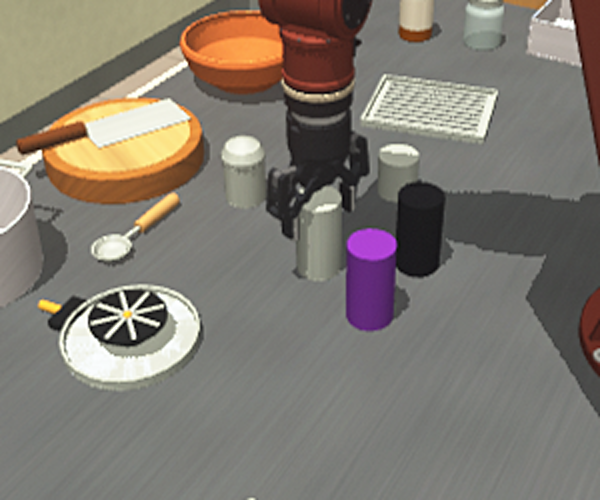

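The fingers straddle the tumbler at (320,215) without touching it. I'll close now.

```bash
python3 -m handwheel '[0,0,0,0,0,0,0, 0,0,0,0,0,0,0, 0,0,0,0,0,0,0, 0,0,0,0,0,0,0, 0,0,0,0,0,0,0, 0,0,0,0,0,0,0, 0,0,0,0,0,0,0, 0,0,0,0,0,0,0]'
python3 -c "
from h import *
st()"
```

```text
t: 3.75
eef_pos: [0.4476, 0.0874, 0.2316]
tool_rot: [0.472, 3.104, 0.001]
contact_force: [-1.4, 1.4, 5.7]
opening: 0.0559
t 3.75 p [0.4476 0.0874 0.2316] yaw 162.7 z [ 1.8e-03  3.0e-04 -1.0e+00] F [-1.41  1.41  5.67] op 0.0559 q [ 0.03  0.35 -0.59  0.63  0.    0.33]
```

```bash
python3 -m handwheel '[0,0,0,0,0,-0.01,0, 0,0,0,0,0,-0.03,0, 0,0,0,0,0,-0.06,0, 0,0,0,0,0,-0.09,0, 0,0,0,0,0,-0.1,0, 0,0,0,0,0,-0.1,0, 0,0,0,0,0,-0.1,0]'
python3 -c "
from h import *
st(); cv2.imwrite('pics/side3.png',cv2.resize(env.snapshot('side')[100:350,150:450],None,fx=2,fy=2,interpolation=2))
rel([.568,.314,.32],163)"
```

```text
t: 4.45
eef_pos: [0.4467, 0.0873, 0.33]
tool_rot: [-0.473, -3.105, 0.0]
contact_force: [-0.2, -0.5, -1.9]
opening: 0.0555
t 4.45 p [0.4467 0.0873 0.33  ] yaw 162.7 z [-8.e-04 -0.e+00 -1.e+00] F [-0.23 -0.54 -1.88] op 0.0555 q [ 0.03  0.22 -0.46  0.89  0.    0.33]
turn [-0.04 -0.1  -0.32] shift [-0.0485  0.2526  0.0093]
```

View pics/side3.png

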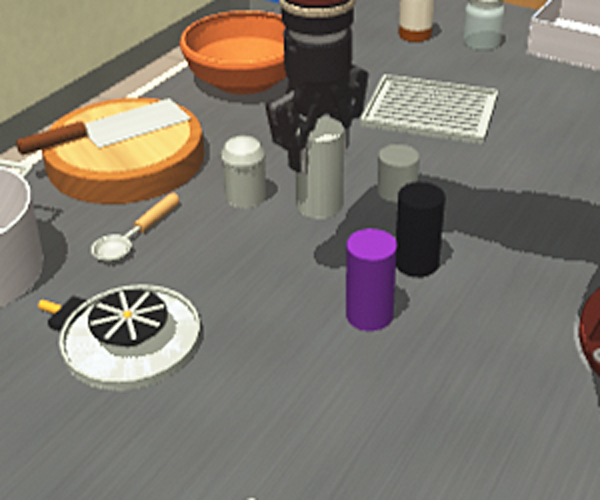

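The side view shows the tumbler lifted and upright, mouth at about (320,208), with the rinser pad at (128,315). Moving over the rinser.

```bash
python3 -m handwheel '[0,0,0,-0.005,0.025,0,0, 0,0,0,-0.012,0.06,0,0, 0,0,0,-0.02,0.1,0,0, 0,0,0,-0.028,0.14,0,0, 0,0,0,-0.036,0.18,0,0, 0,0,0,-0.044,0.22,0,0, 0,0,0,-0.0475,0.245,0,0, 0,0,0,-0.0485,0.2526,0,0, 0,0,0,-0.0485,0.2526,0,0]'
python3 -c "
from h import *
st(); rel([.568,.314,.29],163);a=env.snapshot('side')[150:350,150:400]; b=env.snapshot('top')[60:260,110:360]
cv2.imwrite('pics/s4.png',cv2.resize(np.vstack([a]),None,fx=3,fy=3,interpolation=2)); cv2.imwrite('pics/t4.png',cv2.resize(b,None,fx=3,fy=3,interpolation=2))"
```

```text
t: 5.4
eef_pos: [0.5683, 0.3145, 0.3287]
tool_rot: [-0.471, -3.104, 0.002]
contact_force: [0.5, 0.1, -2.6]
opening: 0.0561
t 5.4 p [0.5683 0.3145 0.3287] yaw 162.7 z [-0.0026 -0.0011 -1.    ] F [ 0.46  0.14 -2.6 ] op 0.0561 q [ 0.39  0.58  0.09  1.09 -0.    0.69]
turn [-0.11 -0.12 -0.25] shift [ 0.0001 -0.0005  0.0387]
```

View pics/s4.png

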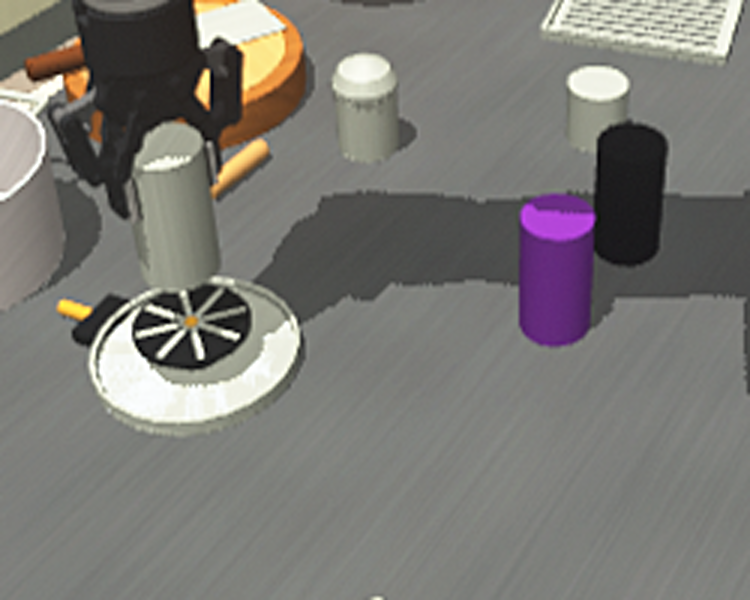

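View pics/t4.png

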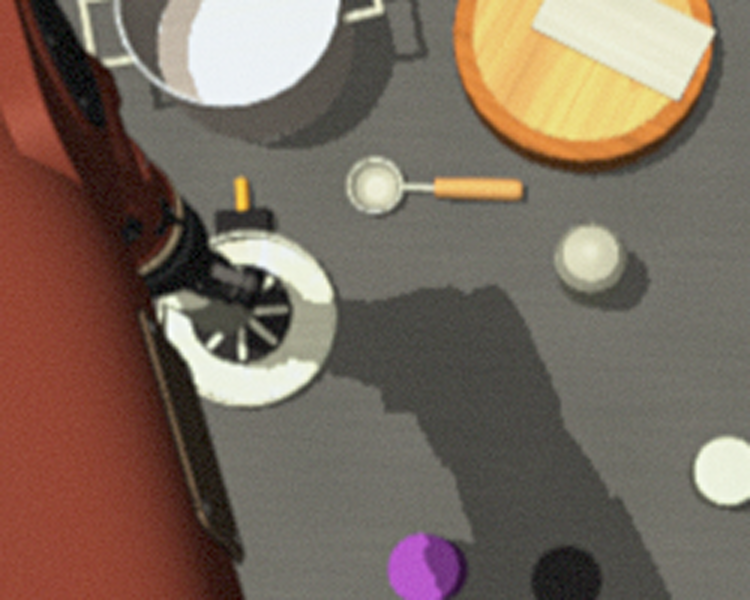

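The side view shows the tumbler upright above the pad, its mouth at about (182,280) in the crop and the nozzle at (192,321). In the top view the hand covers the tumbler, and the pad at (245,315) is partly visible. I'll check the tumbler axis against its projection.

```bash
python3 - <<'E'
from h import *
for z in(.098,.17,.208): 
    print(z,((proj('side',[.5683,.3145,z])-[150,150])*3).round(0))
# silhouette left/right extremes at base/upper
a=np.linspace(0,6.28,60)
for z in(.098,.208):
    P=np.array([(proj('side',[.5683+.029*np.cos(t),.3145+.029*np.sin(t),z])-[150,150])*3 for t in a]); print(P.min(0).round(),P.max(0).round())
E
```

```text
0.098 [179. 264.]
0.17 [165. 186.]
0.208 [158. 142.]
[139. 239.] [219. 290.]
[114. 119.] [200. 167.]
```

```bash
python3 - <<'E'
from h import *
st()
im=env.snapshot('side'); cv2.imwrite('pics/side5full.png',im)
I=cv2.resize(im[170:270,160:250],None,fx=6,fy=6,interpolation=2)
a=np.linspace(0,2*np.pi,80)
for z in(.098,.208):
    P=np.array([(proj('side',[.5683+.029*np.cos(t),.3145+.029*np.sin(t),z])-[160,170])*6 for t in a]).astype(np.int32); cv2.polylines(I,[P],True,(0,0,255),1)
cv2.imwrite('pics/s5.png',I)
E
```

```text
t 5.5 p [0.5681 0.3132 0.3296] yaw 162.7 z [-0.002  -0.0012 -1.    ] F [ 0.26  0.09 -1.94] op 0.0556 q [ 0.39  0.57  0.09  1.09 -0.    0.69]
```

View pics/s5.png

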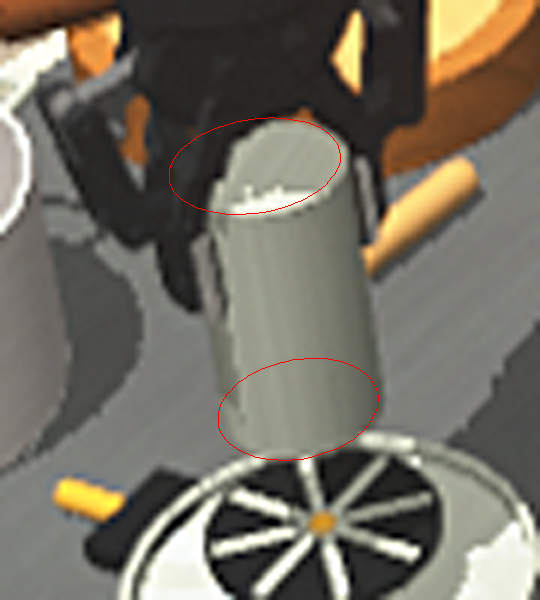

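```bash
python3 - <<'E'
from h import *
def lines(p,z0):
    a=np.linspace(0,2*np.pi,400); out=[]
    for z in(z0,z0+.11):
        P=np.array([proj('side',[p[0]+.029*np.cos(t),p[1]+.029*np.sin(t),z]) for t in a]); out.append((P[P[:,0].argmin()],P[P[:,0].argmax()]))
    return out
def show(f,p,z0,v):
    im=cv2.imread(f); g=cv2.cvtColor(im,6).astype(float); o=lines(p,z0)
    for r in v:
        L=[o[0][k]+(o[1][k]-o[0][k])*(r-o[0][k][1])/(o[1][k][1]-o[0][k][1]) for k in(0,1)]
        print(r,'pred',round(L[0][0],1),round(L[1][0],1))
        x0=int(L[0][0]); x1=int(L[1][0]); print('  L',g[r,x0-5:x0+9].astype(int),x0-5,' R',g[r,x1-5:x1+8].astype(int),x1-5)
show('pics/side0.png',[.4473,.0887],0,[205,215,225,232])
show('pics/side5full.png',[.5681,.3140],.0985,[200,208,216,224,232,238])
E
python3 - <<'E'
import cv2
im=cv2.imread('pics/side0.png')[170:250,280:350]
cv2.imwrite('pics/s5b.png',cv2.resize(im,None,fx=7,fy=7,interpolation=2))
E
```

```text
205 pred 297.0 320.4
  L [115 116 116 114 113 107 111 118 123 116 126 185 192 195] 292  R [145 103 104 100  95  93 112 111 111 111 112 114 112] 315
215 pred 297.3 320.3
  L [116 114 113 114 112 110 106 124 129 134 139 145 139 137] 292  R [119 113 112 104  92  91 118 115 114 113 113 112 111] 315
225 pred 297.6 320.2
  L [115 115 116 115 115 112 105 123 130 134 139 144 139 138] 292  R [117 110 106 100  90  81  69  66  54  74 108 115 112] 315
232 pred 297.8 320.2
  L [114 113 113 112 114 110 108 121 126 133 137 142 139 138] 292  R [115 107 102  96  88  75  70  70  58  51  57  59  61] 315
200 pred 188.6 217.6
  L [103  39  37  39  38  41  49  51  45  35  35  28  63 148] 183  R [161 165 166 156 117  91  76  48 131 116  32  42 101] 212
208 pred 190.2 218.8
  L [ 39  39  41  45  40  41  45  33  36  77 124 141 122 155] 185  R [121 115 112 107 104  98  84  42  86 128 184 228 209] 213
216 pred 191.8 220.1
  L [121  24  34  41  48  38  55 123 126 108  59 134 160 155] 186  R [118 112 107 102  95  92  96  65  76 113 130 125 123] 215
224 pred 193.4 221.3
  L [125 128 127 125 126 126 115 108 115 130 167 158 154 152] 188  R [116 110 105 102  92  90 110 126 124 124 124 127 128] 216
232 pred 195.0 222.6
  L [122 121 123 123 124 121 108 112 117 129 159 155 151 154] 190  R [114 108 105  97  92  88 106 128 126 128 130 131 129] 217
238 pred 196.2 223.5
  L [124 122 123 124 123 122 135 147 139 161 157 153 149 153] 191  R [113 106 102  97  89  97 132 128 128 127 128 128 127] 218
```

The axis agrees with the projection to about 1 px. The tumbler may lean up to about 1.5°, which is near calibration level. Now descending to just above the pad.

```bash
python3 -m handwheel '[0,0,0,0,0.0005,0.015,0, 0,0,0,0,0.0005,0.035,0, 0,0,0,0,0.0005,0.048,0, 0,0,0,0,0.0005,0.054,0, 0,0,0,0,0.0005,0.054,0, 0,0,0,0,0.0005,0.054,0]'
python3 -c "
from h import *
st(); print(env.get_state()['ft_torque'].round(2)); rel([.568,.314,.27],163);a=env.snapshot('side')[170:290,150:300]
cv2.imwrite('pics/s6.png',cv2.resize(a,None,fx=5,fy=5,interpolation=2))"
```

```text
t: 6.15
eef_pos: [0.5689, 0.3144, 0.2774]
tool_rot: [0.473, 3.105, 0.001]
contact_force: [-0.0, -0.5, -1.7]
opening: 0.0555
t 6.15 p [0.5689 0.3144 0.2774] yaw 162.7 z [ 7.e-04  3.e-04 -1.e+00] F [-0.03 -0.54 -1.74] op 0.0555 q [ 0.39  0.61  0.02  0.97 -0.    0.69]
[-0.01  0.01  0.01]
turn [ 0.03  0.03 -0.33] shift [ 0.0008 -0.0006  0.0074]
```

View pics/s6.png

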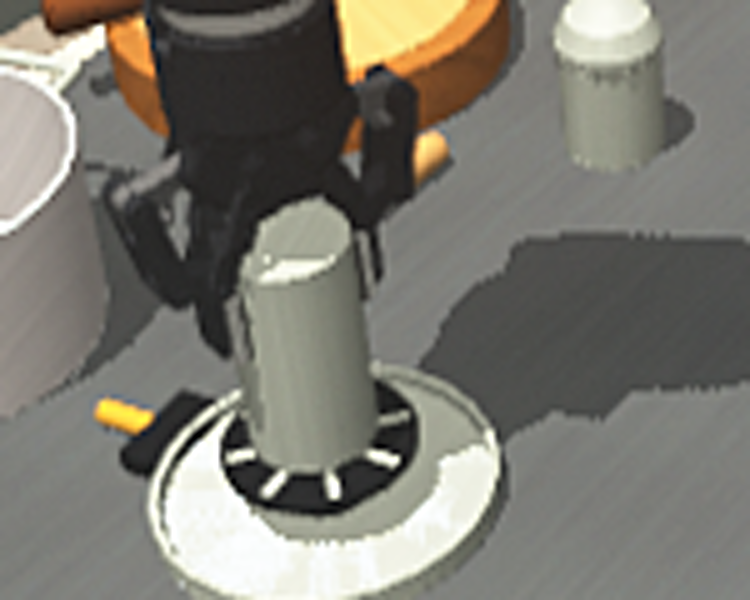

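The side view shows the mouth at (312,470) just above the pad, whose centre is at (321,440). It's centred to about 2 mm, a little towards +x. I'll shift it 1.5 mm and press in steps, watching the force.

```bash
python3 -m handwheel '[0,0,0,0.0015,0,0.003,0, 0,0,0,0.0015,0,0.006,0, 0,0,0,0.0015,0,0.009,0, 0,0,0,0.0015,0,0.009,0]'; python3 -m handwheel '[0,0,0,0,0,0.002,0, 0,0,0,0,0,0.004,0, 0,0,0,0,0,0.004,0]'; python3 -m handwheel '[0,0,0,0,0,0.002,0, 0,0,0,0,0,0.004,0, 0,0,0,0,0,0.004,0]'
```

```text
t: 6.6
eef_pos: [0.5675, 0.3151, 0.2678]
tool_rot: [0.473, 3.105, 0.001]
contact_force: [0.3, 0.7, 3.3]
opening: 0.0561
t: 6.9
eef_pos: [0.5675, 0.3151, 0.2638]
tool_rot: [0.473, 3.105, 0.001]
contact_force: [-0.8, 1.7, 5.0]
opening: 0.0562
t: 7.2
eef_pos: [0.5675, 0.3151, 0.26]
tool_rot: [0.473, 3.105, 0.001]
contact_force: [0.0, 1.5, 6.9]
opening: 0.0559
```

```bash
python3 -m handwheel '[0,0,0,0,0,0.001,0, 0,0,0,0,0,0.0015,0, 0,0,0,0,0,0.0015,0]'; python3 -m handwheel '[0,0,0,0,0,0.001,0, 0,0,0,0,0,0.001,0, 0,0,0,0,0,0.001,0]'; python3 -c "
from h import *
st(); print(env.get_state()['ft_torque'].round(2))"
```

```text
t: 7.5
eef_pos: [0.5675, 0.3151, 0.2596]
tool_rot: [0.473, 3.105, 0.001]
contact_force: [-1.7, -0.4, 14.5]
opening: 0.0559
t: 7.8
eef_pos: [0.5674, 0.3151, 0.2594]
tool_rot: [0.472, 3.104, 0.001]
contact_force: [-5.9, 0.4, 21.7]
opening: 0.0562
t 7.8 p [0.5674 0.3151 0.2594] yaw 162.7 z [ 1.9e-03  6.0e-04 -1.0e+00] F [-5.89  0.36 21.72] op 0.0562 q [ 0.39  0.63 -0.01  0.93 -0.    0.7 ]
[-0.67  1.39 -0.  ]
```

It's on the stop: the force jumped to 22 N and the TCP stalled at z = 0.2594, against 0.2596 expected. I'll hold and look.

```bash
python3 -m handwheel '[0,0,0,0,0,0,0, 0,0,0,0,0,0,0, 0,0,0,0,0,0,0, 0,0,0,0,0,0,0, 0,0,0,0,0,0,0, 0,0,0,0,0,0,0, 0,0,0,0,0,0,0, 0,0,0,0,0,0,0, 0,0,0,0,0,0,0, 0,0,0,0,0,0,0]'
python3 -c "
from h import *
st(); a=env.snapshot('side')[170:290,150:300]
cv2.imwrite('pics/s7.png',cv2.resize(a,None,fx=5,fy=5,interpolation=2))"
```

```text
t: 8.8
eef_pos: [0.5675, 0.3151, 0.2594]
tool_rot: [0.472, 3.104, 0.002]
contact_force: [-5.1, -0.2, 21.3]
opening: 0.0558
t 8.8 p [0.5675 0.3151 0.2594] yaw 162.7 z [ 2.e-03  7.e-04 -1.e+00] F [-5.13 -0.22 21.34] op 0.0558 q [ 0.39  0.63 -0.01  0.93 -0.    0.7 ]
```

View pics/s7.png

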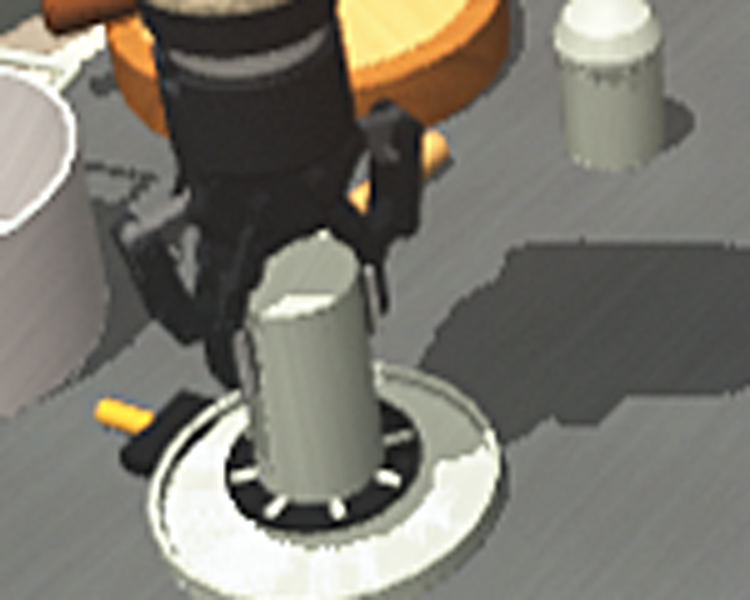

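```bash
python3 -m handwheel '[0,0,0,0,0,0,0, 0,0,0,0,0,0,0, 0,0,0,0,0,0,0, 0,0,0,0,0,0,0, 0,0,0,0,0,0,0]'
```

```text
t: 9.35
eef_pos: [0.5675, 0.3151, 0.2594]
tool_rot: [0.472, 3.104, 0.002]
contact_force: [-4.8, -1.2, 21.9]
opening: 0.056
```

The picture shows the pad pressed nearly into the dish, with the mouth centred on it at (318,490). It has been held for over 1.5 s. Now lifting.

```bash
python3 -m handwheel '[0,0,0,0,0,-0.005,0, 0,0,0,0,0,-0.012,0, 0,0,0,0,0,-0.02,0, 0,0,0,0,0,-0.04,0, 0,0,0,0,0,-0.07,0, 0,0,0,0,0,-0.1,0, 0,0,0,0,0,-0.13,0, 0,0,0,0,0,-0.15,0, 0,0,0,0,0,-0.15,0]'
python3 -c "
from h import *
st(); rel([.53,0,.41],110);rel([.494,-.352,.41],110)
a=env.snapshot('side')[100:290,120:300]
cv2.imwrite('pics/s8.png',cv2.resize(a,None,fx=3,fy=3,interpolation=2))"
```

```text
t: 10.25
eef_pos: [0.5678, 0.315, 0.4097]
tool_rot: [0.473, 3.102, 0.003]
contact_force: [0.0, 0.7, -2.0]
opening: 0.0558
t 10.25 p [0.5678 0.315  0.4097] yaw 162.7 z [ 0.0035  0.0011 -1.    ] F [ 0.    0.7  -1.98] op 0.0558 q [ 0.39  0.53  0.23  1.26 -0.    0.7 ]
turn [ 0.19  0.11 52.67] shift [-0.0577 -0.3119 -0.0008]
turn [ 0.19  0.11 52.67] shift [-0.1282 -0.6587 -0.0013]
```

View pics/s8.png

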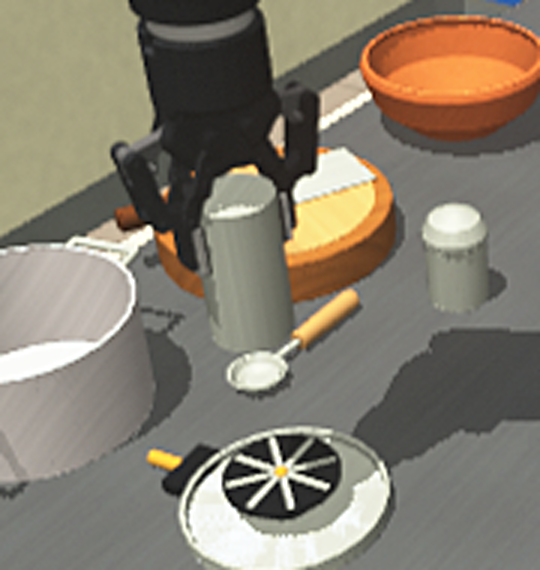

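The picture shows the pad sprung back up at (280,472), with the tumbler clear above it and upright. Now crossing to the tray.

```bash
python3 -m handwheel '[0,0,3,-0.004,-0.02,0,0, 0,0,8,-0.01,-0.05,0,0, 0,0,14,-0.018,-0.09,0,0, 0,0,20,-0.026,-0.13,0,0, 0,0,26,-0.034,-0.17,0,0, 0,0,32,-0.042,-0.21,0,0, 0,0,38,-0.05,-0.25,0,0, 0,0,44,-0.056,-0.28,0,0, 0,0,50,-0.058,-0.305,0,0, 0,0,52.6,-0.058,-0.312,0,0]'
python3 -c "
from h import *
st(); rel([.494,-.352,.41],110)"
```

```text
t: 11.3
eef_pos: [0.5287, -0.0025, 0.4051]
tool_rot: [-1.807, -2.567, 0.004]
contact_force: [0.4, -0.6, -2.8]
opening: 0.0559
t 11.3 p [ 0.5287 -0.0025  0.4051] yaw 109.7 z [-3.7e-03 -4.0e-04 -1.0e+00] F [ 0.39 -0.56 -2.83] op 0.0559 q [-0.14  0.3  -0.14  1.13 -0.    1.08]
turn [-0.2  -0.05 -0.29] shift [-0.3173 -0.1506 -0.0046]
```

```bash
python3 -m handwheel '[0,0,0,-0.02,-0.01,0,0, 0,0,0,-0.06,-0.028,0,0, 0,0,0,-0.1,-0.047,0,0, 0,0,0,-0.14,-0.066,0,0, 0,0,0,-0.18,-0.085,0,0, 0,0,0,-0.22,-0.104,0,0, 0,0,0,-0.26,-0.123,0,0, 0,0,0,-0.295,-0.14,0,0, 0,0,0,-0.317,-0.15,0,0, 0,0,0,-0.317,-0.15,0,0]'
python3 -c "
from h import *
st(); rel([.494,-.352,.28],110)
for n,b in(('side',(60,220,300,520)),('top',(110,280,360,560))): cv2.imwrite(f'pics/{n}9.png',cv2.resize(env.snapshot(n)[b[0]:b[1],b[2]:b[3]],None,fx=3,fy=3,interpolation=2))"
```

```text
t: 12.3
eef_pos: [0.4967, -0.3523, 0.4044]
tool_rot: [-1.803, -2.569, 0.001]
contact_force: [-0.4, 0.8, -1.5]
opening: 0.0564
t 12.3 p [ 0.4967 -0.3523  0.4044] yaw 109.9 z [-0.0029  0.0014 -1.    ] F [-0.35  0.79 -1.51] op 0.0564 q [-0.74  0.45  0.09  1.21 -0.    0.49]
turn [-0.13 -0.13 -0.12] shift [ 0.0009 -0.0021  0.1244]
```

View pics/side9.png

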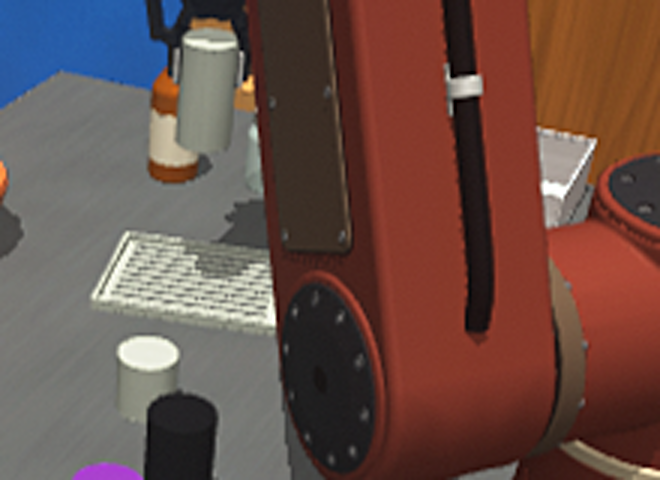

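View pics/top9.png

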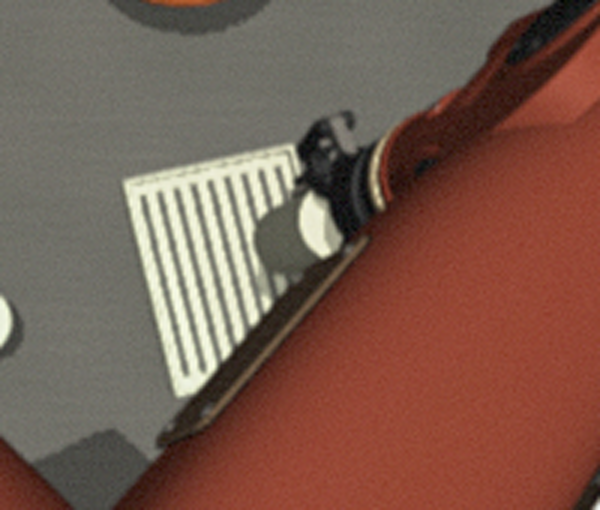

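The side view shows the tumbler hanging above the tray, mouth at about (205,145), with its shadow on the tray floor. The tray is clear. Descending.

```bash
python3 -m handwheel '[0,0,0,0.0005,-0.001,0.02,0, 0,0,0,0.0009,-0.002,0.06,0, 0,0,0,0.0009,-0.002,0.1,0, 0,0,0,0.0009,-0.002,0.13,0, 0,0,0,0.0009,-0.002,0.15,0, 0,0,0,0.0009,-0.002,0.156,0, 0,0,0,0.0009,-0.002,0.156,0, 0,0,0,0.0009,-0.002,0.156,0]'
python3 -c "
from h import *
st(); cv2.imwrite('pics/s10.png',cv2.resize(env.snapshot('side')[60:220,300:520],None,fx=3,fy=3,interpolation=2))"
```

```text
t: 13.2
eef_pos: [0.496, -0.349, 0.2523]
tool_rot: [1.799, 2.574, -0.0]
contact_force: [0.3, -0.6, -1.5]
opening: 0.0557
t 13.2 p [ 0.496  -0.349   0.2523] yaw 110.1 z [ 1.e-03 -8.e-04 -1.e+00] F [ 0.29 -0.62 -1.53] op 0.0557 q [-0.73  0.56 -0.15  0.86  0.    0.49]
```

View pics/s10.png

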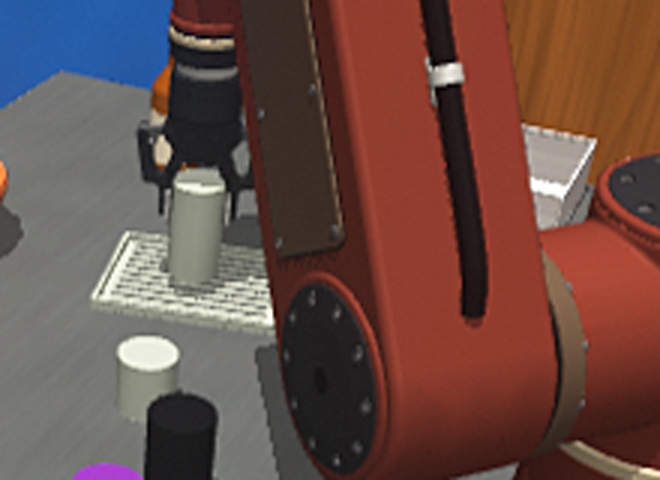

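The side view shows the tumbler just above the tray floor, mouth at about (193,280), well inside the walls. Lowering slowly until the force responds.

```bash
python3 -m handwheel '[0,0,0,0,0,0.004,0, 0,0,0,0,0,0.008,0, 0,0,0,0,0,0.011,0, 0,0,0,0,0,0.012,0, 0,0,0,0,0,0.012,0]';python3 -m handwheel '[0,0,0,0,0,0.001,0, 0,0,0,0,0,0.002,0, 0,0,0,0,0,0.002,0]'
```

```text
t: 13.75
eef_pos: [0.4955, -0.3493, 0.239]
tool_rot: [-1.8, -2.574, -0.0]
contact_force: [0.1, -0.3, -1.7]
opening: 0.0564
t: 14.05
eef_pos: [0.4955, -0.3493, 0.2371]
tool_rot: [-1.8, -2.575, 0.0]
contact_force: [0.1, -0.4, -2.0]
opening: 0.056
```

```bash
python3 -m handwheel '[0,0,0,0,0,0.0005,0, 0,0,0,0,0,0.001,0, 0,0,0,0,0,0.001,0]';python3 -m handwheel '[0,0,0,0,0,0.0004,0, 0,0,0,0,0,0.0004,0]'
```

```text
t: 14.35
eef_pos: [0.4955, -0.3493, 0.2361]
tool_rot: [-1.8, -2.575, -0.0]
contact_force: [-0.0, -0.5, -1.4]
opening: 0.0561
t: 14.55
eef_pos: [0.4956, -0.3493, 0.2358]
tool_rot: [-1.8, -2.575, -0.0]
contact_force: [-0.4, 0.2, -1.5]
opening: 0.0563
```

```bash
python3 -m handwheel '[0,0,0,0,0,0.0005,0, 0,0,0,0,0,0.0005,0]';python3 -m handwheel '[0,0,0,0,0,0.0005,0, 0,0,0,0,0,0.0005,0]'
```

```text
t: 14.75
eef_pos: [0.4956, -0.3493, 0.2357]
tool_rot: [1.8, 2.574, -0.0]
contact_force: [-1.0, 0.5, 3.6]
opening: 0.0558
t: 14.95
eef_pos: [0.4956, -0.3493, 0.2357]
tool_rot: [1.8, 2.574, -0.0]
contact_force: [-2.1, 1.5, 8.6]
opening: 0.0559
```

It made contact at z = 0.2357, about 1 mm from the expected height. I'll ease the press, then open.

```bash
python3 -m handwheel '[0,0,0,0,0,-0.0005,0, 0,0,0,0,0,-0.0005,0.7, 0,0,0,0,0,-0.0005,0.8, 0,0,0,0,0,-0.0005,1, 0,0,0,0,0,-0.0005,1, 0,0,0,0,0,-0.0005,1, 0,0,0,0,0,-0.0005,1, 0,0,0,0,0,-0.0005,1]'
python3 -c "
from h import *
st(); cv2.imwrite('pics/s11.png',cv2.resize(env.snapshot('side')[60:220,300:520],None,fx=3,fy=3,interpolation=2))"
```

```text
t: 15.75
eef_pos: [0.4956, -0.3493, 0.2353]
tool_rot: [-1.8, -2.575, -0.0]
contact_force: [0.4, -0.1, 0.8]
opening: 0.0856
t 15.75 p [ 0.4956 -0.3493  0.2353] yaw 110.1 z [-1.e-04  1.e-04 -1.e+00] F [ 0.38 -0.09  0.85] op 0.0856 q [-0.73  0.58 -0.17  0.82 -0.    0.49]
```

View pics/s11.png

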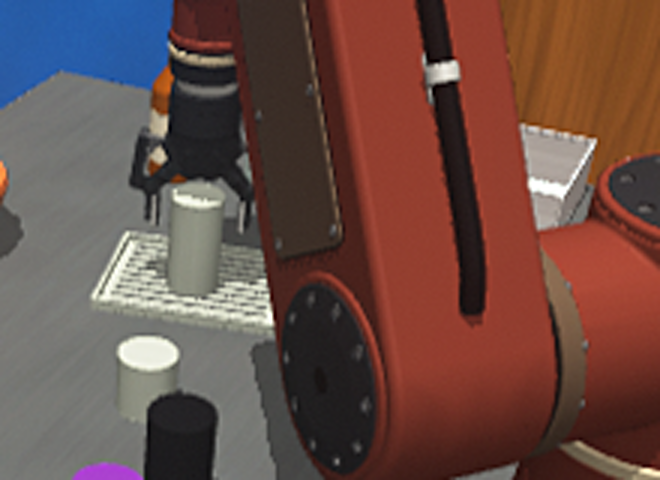

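The fingers are open and clear, and the tumbler stands upright in the tray at (195,245). Retreating straight up.

```bash
python3 -m handwheel '[0,0,0,0,0,-0.01,1, 0,0,0,0,0,-0.03,1, 0,0,0,0,0,-0.06,1, 0,0,0,0,0,-0.1,1, 0,0,0,0,0,-0.14,1, 0,0,0,0,0,-0.17,1, 0,0,0,0,0,-0.18,1, 0,0,0,0,0,-0.18,1]'
python3 -c "
from h import *
st(); rel([.45,-.05,.42],110)"
```

```text
t: 16.6
eef_pos: [0.4958, -0.3494, 0.4172]
tool_rot: [1.798, 2.572, -0.001]
contact_force: [-0.6, -0.2, 0.3]
opening: 0.0853
t 16.6 p [ 0.4958 -0.3494  0.4172] yaw 110.1 z [ 0.0024 -0.0022 -1.    ] F [-0.56 -0.15  0.25] op 0.0853 q [-0.73  0.44  0.1   1.23  0.    0.49]
turn [0.09 0.16 0.08] shift [ 0.2969  0.0598 -0.0036]
```

```bash
python3 -m handwheel '[0,0,0,0.02,0.004,0,1, 0,0,0,0.06,0.012,0,1, 0,0,0,0.1,0.02,0,1, 0,0,0,0.14,0.028,0,1, 0,0,0,0.18,0.036,0,1, 0,0,0,0.22,0.044,0,1, 0,0,0,0.26,0.052,0,1, 0,0,0,0.285,0.058,0,1, 0,0,0,0.297,0.06,0,1, 0,0,0,0.297,0.06,0,1]'
python3 -c "
from h import *
st()
im=env.snapshot('top'); cv2.imwrite('pics/top12.png',im[:400,:640]); cv2.imwrite('pics/s12.png',env.snapshot('side'))
g=cv2.resize(im[140:260,380:500],None,fx=4,fy=4,interpolation=2); cv2.imwrite('pics/t12.png',g)"
```

```text
t: 17.6
eef_pos: [0.4495, -0.0488, 0.4145]
tool_rot: [-1.797, -2.575, 0.001]
contact_force: [-0.3, 0.4, -0.3]
opening: 0.0854
t 17.6 p [ 0.4495 -0.0488  0.4145] yaw 110.2 z [-1.5e-03  4.0e-04 -1.0e+00] F [-0.28  0.44 -0.27] op 0.0854 q [-0.27  0.15 -0.31  1.11 -0.    0.95]
```

View pics/t12.png

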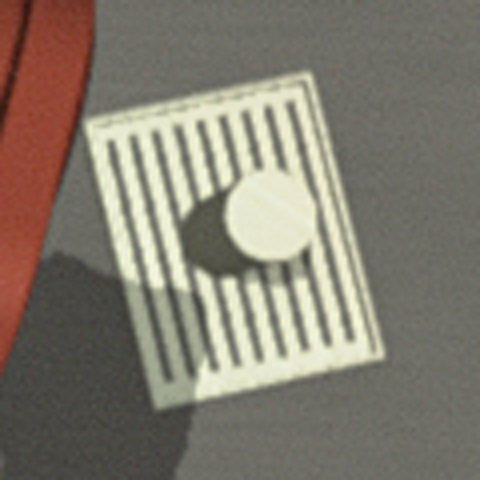

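View pics/s12.png

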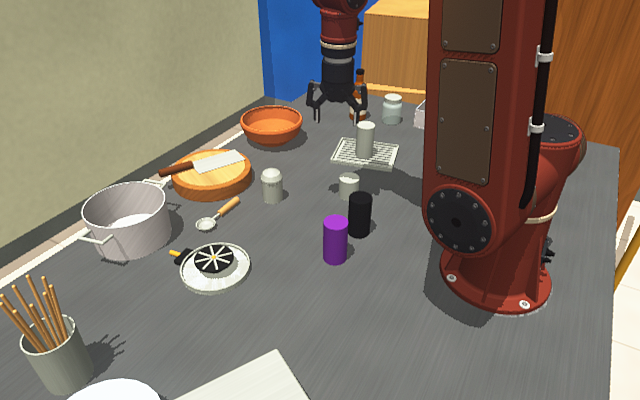

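The top view shows the tumbler's disc at (268,215) in the crop, inside the tray. The side view shows it upright at (366,140), with the robot clear and everything else in place.

```bash
python3 -c "
from h import *
print(ray('top',380+268/4,140+215/4,.115).round(4)); env.sign_off()"
```

```text
[ 0.4956 -0.3474  0.115 ]
the job is handed in; nothing more can be done
```

I pressed the tall steel tumbler, kept upside down, onto the rinser pad and held it there, then set it down in the draining tray and let go. The job was handed in at about 17.7 s of the 48 s allowed.

- **Press:** the arm stalled at the expected full-down height (0.2594 m, 0.2596 m expected) with about 22 N on the wrist. I held it there for about 1.5 s, and the pad sprang back once the tumbler was lifted.
- **Placing:** the tumbler went onto the tray floor with about 9 N of contact, which I eased before opening the fingers.
- **Last checks:** the tumbler stands upright at (0.496, -0.347), about 10 mm from the measured tray centre and well inside its walls. The gripper is open and clear, and nothing else in the scene moved.

**Disagreements:**
- The two views put the tray centre about 12 mm apart, probably because the side view also catches the tray wall; I aimed near the top view's figure.
- Before pressing, the side view suggested the held tumbler might lean about 1.5°. That is close to calibration error, and I saw no tilt after the press or in the tray.

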